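Take a length with a spring-return rule and lock it

TASK

Measure the distance from the small steel angle to the milled block: hook the lip of the spring-return rule over the far side of the angle's upright flange and draw the case straight back against its spring until you feel its heel press lightly but steadily on the block, and hold it there a moment. Let go of the case there, then press the rule's lock button fully down so that the reading stays, and leave the rule hooked on the angle and snug against the block. Pull and press gently, and leave the other things on the bench alone.

Things in the scene. Friction and masses are not known exactly. Their poses are not given: they have to be found in the camera images.
- rule: Spring-return rule, loose, 0.8 kg: rounded grey case with dark rubber bands, 100 long (x) x 42 wide (y) x 50 mm high, on a flat rubber sole. Origin: centre of the underside; +x out of the front, where the steel blade leaves; z up. Grip across the 42 mm, at or behind mid length. Let go, the sole's friction on the bench (5 N or more) holds it against the blade spring. Heights here are over the sole.
- blade (a joint): How far the steel blade is drawn out of the case, m: 0 fully retracted (start), up to 0.075. A spring pulls it in with 2.2 N at 0, rising by 0.2 N per 10 mm. Blade 19 wide x 2 mm thick, flat, underside 25 mm above the bench. Drawn out by moving the case away while the lip is hooked: dragged, the sole's friction is felt as well; held 1 or 2 mm clear of the bench, the spring alone.
- lip (a point): End lip of the blade: steel plate 21 mm wide, 2.6 thick, hanging down from the blade's end to 15 mm above the bench. This point is the lower end of its inner face (that looks back at the case); at joint blade 0 it is 64 mm ahead of the rule's origin, 14 mm in front of the case's front. Lowered beyond an edge and drawn back, it hooks.
- heel (a point): Centre of the case's flat rear face, 50 mm behind the rule's origin, 14 mm above the sole.
- lock_top (a point): Top centre of the lock button, a black ribbed pad 20 x 18 mm on top of the case near its front, 26 mm ahead of the rule's origin, 58 mm above the sole (8 mm proud of the case) when up.
- lock (a joint): How far the lock button is pressed down, m: 0 up (start, blade free). It moves straight down, stiffly (about 4 N), meets the blade at about 0.005 (then it clamps it) and stays down by itself.
- angle: Steel angle screwed to the bench, 64 mm wide (y). Origin: on the far face of its upright flange, mid width, at bench level. Flange 4 mm thick (x -4 to 0 mm), 22 mm high; the low leg with two screw heads (up to 9 mm high) lies at x 0 to 36 mm. Hooked, the lip touches the far face at x = 0, the case stands on the -x side, the rule's +x along the angle's +x.
- edge (a point): Middle of the upper edge of the flange's far face, 22 mm above the bench.
- stop_block: Milled light-metal block with a round bore, bolted to the bench: 44 (x) x 70 (y) x 28 mm high. Origin: centre of the underside. It stands square to the angle on its -x side.
- stop_face (a point): Centre of the block's upright face that looks at the angle (22 mm along +x from the block's origin, 14 mm above the bench). From here to the flange's far face it is 144 to 174 mm, so the blade comes out 30 to 60 mm. A light press on it is 3 to 10 N.
- grease_tin: Flat round tin, 54 mm across, 24 mm high; leave alone. Origin under its centre.
- tape_roll: Roll of tape lying flat, 73 mm across, 25 mm high; leave alone. Origin under its centre.

How it is judged:
By the outcome, as a careful person would: the job done as asked, in the order asked, and still so for the second after the job is handed in, with the robot touching nothing.
It also fails if it takes over 51 s, if anything falls off the work surface, if the arm or the gripper's body presses on something with over 40 N, if the wrist force passes 120 N, or if a joint passes its speed limit or range.

ROBOT

A 6-joint arm with a two-finger parallel gripper is mounted at the origin on the work surface; the furniture and walls round the work are solid. World frame = base frame: x ahead of the robot, y to its left, z up, the work surface at z = 0. Lengths are in mm, angles in rad, forces in N, time in s.
With the tool pointing down it reaches from about 300 to 775 mm from the base axis. Payload 14.6 kg.
Tool frame: the origin (TCP) lies midway between the tips of the shut fingers; the grasp point (between the pads) lies 19 mm behind it (manip.grip_point_offset is the distance from the TCP to the grasp point, in mm); x points along the fingers, z is the direction in which the jaws open and shut, and the axes are right-handed (so a half turn about x gives the same grasp; the last joint's range is limited). The gripper opens to 94 mm and grips with 3 to 60 N. Pads are 16 mm wide; open, the fingers measure 119 mm over their backs; the gripper's body (75 mm by 177 mm) begins 78 mm behind the grasp point.
Start: joints at [1.117, 0.3, 1.521, -0, 1.321, -0.067], TCP at [207.471, 509.357, 205.446] pointing down, gripper open.
Joint ranges: [-3.03, 3.03], [-0.79, 2.21], [0.23, 2.52], [-1.04, 4.18], [0, 3.07], [-2.55, 2.55]. Speed limits (rad/s): [2.22, 2.22, 2.57, 3.14, 3.14, 3.14].

INTERFACE

Orientations are given as [roll, pitch, yaw] about the fixed x, y, z axes, in that order (R = Rz(yaw) Ry(pitch) Rx(roll)).
In Python, from cell import manip, camera, calibration, order gives the robot as it stands.
- The arm moves only by the tool jog_arm, never from a script. Its arguments are lists of equal length, an entry for each row: "turn": the turn, a rotation vector about the tool's x, y, z in degrees, a list of three; "dp": the shift along the tool's x, y, z in cm, a list of three; "gripper": the closure, from 0 (fully open) to 1 (shut). In form: {"turn": [[ax, ay, az], ...], "dp": [[tx, ty, tz], ...], "gripper": [gripper, ...]}. A call has 1 to 8 rows; each row shifts and turns the pose as measured when the row begins, along the tool's axes as they then stand; what a row does not reach is not made up. A row lasts 1/8 s, in which the tool goes at most 62.5 mm and 10.7 degrees, less where a joint would pass 70% of its speed; a pose out of reach is approached as far as the arm can. A call is refused whole if a number of a shift passes 6.25 or a number of a turn 10.7, either way. A call with a gripper value outside its range is refused whole. The fingers move at their own pace and stop on an object; "grip_force" is the grip in N (left out, the last holds). Time passes only in rows, so rows that do not move let the fingers close. It gives the time, the measured TCP pose, the force and the opening at its end, in the units of the state.
- manip.read_state(): the state, without advancing time (a new reading comes with each control period).
- camera(name): name is "side" or "top" or "wrist"; returns (picture, depth): 480x640x3 uint8, red, green, blue; 480x640 float32, mm along the optical axis (not along the pixel's ray), 0 where there is no reading.
- calibration(name): a dict with "K" (3x3 intrinsics, pixels), "world_from_camera" (4x4, takes a point from camera to world coordinates). Camera axes: x right, y down, z forward; pixel columns grow to the right and rows downward; lengths in mm; the calibration is good to about 2 mm. The wrist camera is an equidistant fisheye: a pixel r from the principal point sees the ray r / f radians off the axis. A picture is of the moment at which its call begins: read the wrist's pose just before it. calibration takes no time and is no camera call; for the wrist camera it gives the pose at the moment of the call.
- order.sign_off(): hands the job in, once; it reports no verdict.
The state is a dict: "clock": time; "joints": joint angles; "qd": joint speeds; "effort": joint torques, N m; "eef_pos": TCP position; "eef_rot": TCP orientation; "wrist_force": force on the tool from outside, world axes, zero at the start; "moment": the same for the moment, N m; "finger_gap": finger opening in mm.
Only numpy, scipy, OpenCV 4.12 (cv2) and the standard library are available. Lean on these libraries where they do the work, as an engineer would, in place of code of your own. Each camera call takes 0.05 s, during which the arm holds its last target.

## Working session

There is one attempt and no reset: what is moved stays moved. The work goes in short steps, Python scripts to look and compute and a tool call to move; the robot and the scene stay as the last step left them, time stands still between calls to the robot, and variables do not carry over. Pictures are saved under pics/ and viewed, and the job is handed in when it is done.

Besides the shell and the picture viewer there is one more tool, called after "Request:" by a JSON object that holds its "fn" and its "kwargs", one argument or row to a line. jog_arm: Moves the arm, as the interface text tells. Its arguments: {"type":"object","properties":{"turn":{"type":"array","items":{"type":"array","items":{"type":"number"}}},"dp":{"type":"array","items":{"type":"array","items":{"type":"number"}}},"gripper":{"type":"array","items":{"type":"number"}},"grip_force":{"type":"number"}},"required":["turn","dp","gripper"]}

```bash
ls; mkdir -p pics; python3 - <<'E'
from cell import manip,camera,calibration
import cv2,numpy as np
print(manip.read_state())
for n in ["side","top","wrist"]:
    c=calibration(n);print(n,c["K"],np.round(c["world_from_camera"],3).tolist())
    p,d=camera(n);cv2.imwrite(f"pics/{n}0.png",p[:,:,::-1]);np.save(f"pics/{n}0.npy",d)
E
```

```text
pics
{'clock': 0.0, 'joints': array([ 1.11743021e+00,  3.00453322e-01,  1.52158312e+00, -8.10984816e-06,
        1.32070057e+00, -6.66248830e-02]), 'qd': array([-7.44344106e-05,  3.11600813e-04,  5.68309853e-04,  5.61782385e-04,
        3.45247518e-04, -1.95620102e-03]), 'effort': array([-1.97250342e-04, -5.31815171e+01, -3.52735591e+01,  7.08271447e-02,
        2.44565407e-02, -3.11419490e-05]), 'eef_pos': array([207.3462482 , 509.13374076, 204.89522236]), 'eef_rot': array([ 3.08183202,  1.56965195, -2.01729618]), 'wrist_force': array([-0.03442483, -0.30192678,  0.26557235]), 'moment': array([-0.03625005, -0.01969383, -0.01308304]), 'finger_gap': 93.64874262633916}
side [[482.1977628    0.         314.34429006]
 [  0.         482.1977628  239.65405505]
 [  0.           0.           1.        ]] [[0.584, 0.577, -0.571, 1093.57], [0.812, -0.405, 0.42, -328.719], [0.011, -0.709, -0.705, 673.989], [0.0, 0.0, 0.0, 1.0]]
top [[507.020319     0.         325.45302604]
 [  0.         507.020319   234.23573385]
 [  0.           0.           1.        ]] [[0.006, -0.997, 0.072, 521.769], [-1.0, -0.005, 0.009, 61.046], [-0.009, -0.072, -0.997, 969.53], [0.0, 0.0, 0.0, 1.0]]
wrist [[371.64829954   0.         327.20084761]
 [  0.         371.64829954 247.52724516]
 [  0.           0.           1.        ]] [[0.377, 0.899, 0.223, 142.886], [0.926, -0.366, -0.091, 535.567], [-0.0, 0.241, -0.971, 384.474], [0.0, 0.0, 0.0, 1.0]]
```

View pics/top0.png

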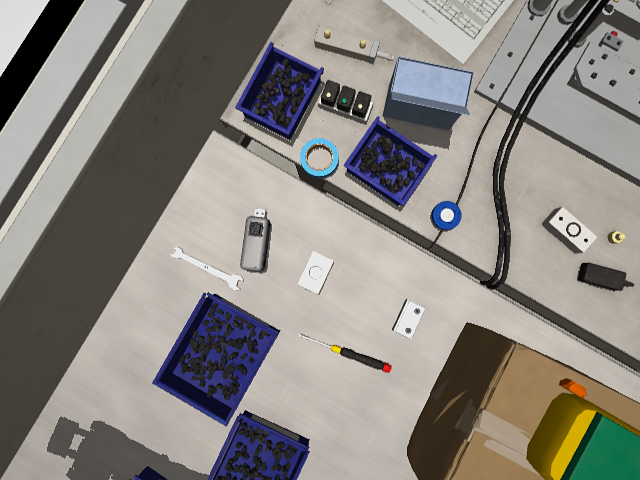

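View pics/side0.png

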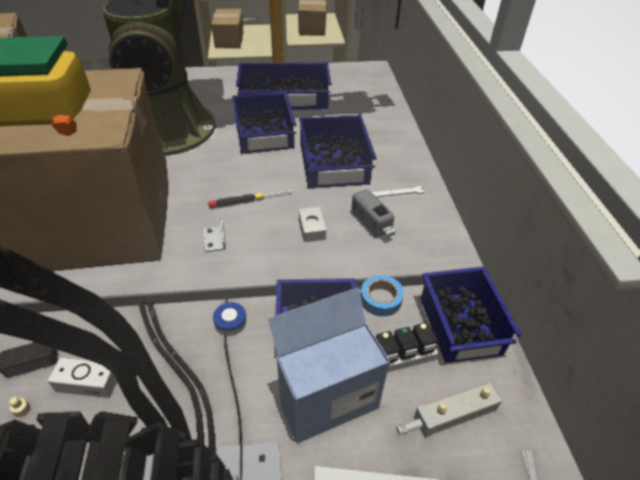

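Top view: the rule is around px (256,240) with its lip at (260,213). The block is at (316,272) and the angle at (408,318). I'll enlarge these.

```bash
cat > h.py <<'E'
import numpy as np
from cell import calibration
def world(name,u,v,z,cal=None):
    c=cal or calibration(name);K=c["K"];T=np.array(c["world_from_camera"])
    r=T[:3,:3]@np.array([(u-K[0][2])/K[0][0],(v-K[1][2])/K[1][1],1]);o=T[:3,3]
    return o+r*(z-o[2])/r[2]
E
python3 - <<'E'
import cv2
p=cv2.imread("pics/top0.png")
cv2.imwrite("pics/c1.png",cv2.resize(p[200:280,235:345],None,fx=7,fy=7,interpolation=cv2.INTER_CUBIC))
cv2.imwrite("pics/c2.png",cv2.resize(p[285:350,375:445],None,fx=8,fy=8,interpolation=cv2.INTER_CUBIC))
E
```

```text
(no output)
```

View pics/c1.png

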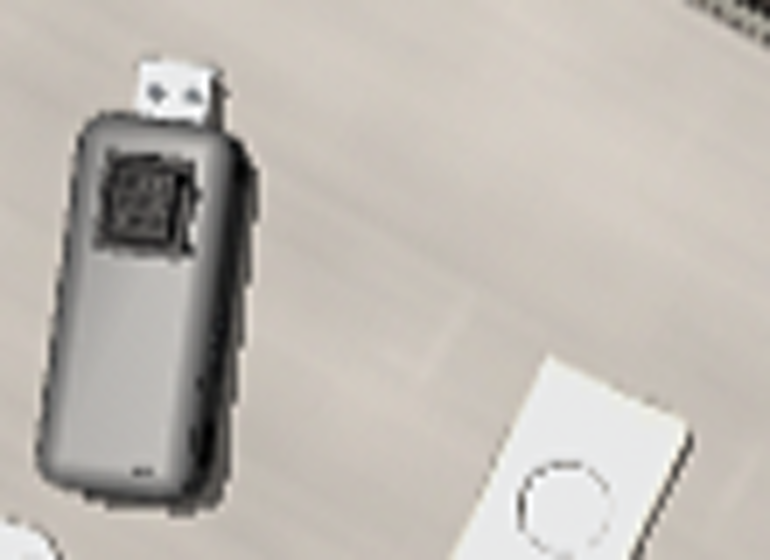

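View pics/c2.png

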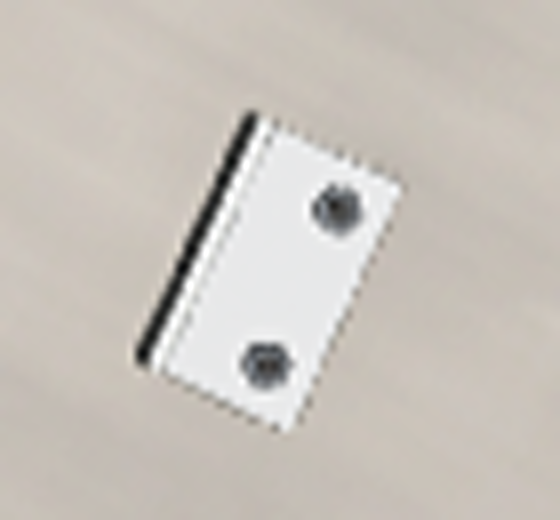

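View pics/wrist0.png

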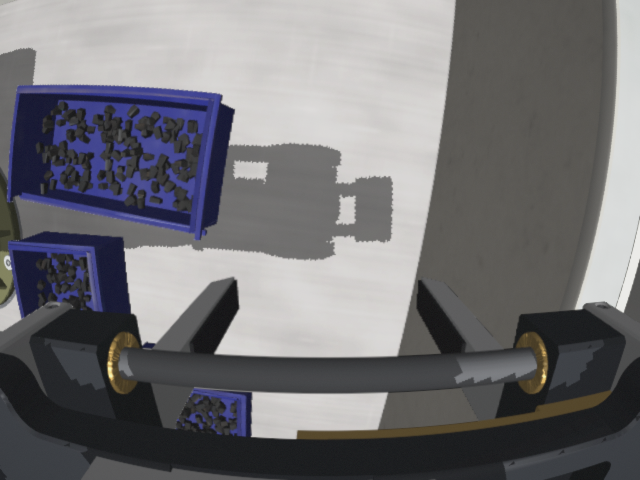

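```bash
python3 - <<'E'
from h import *
def c1(x,y,z): return world("top",235+(x+.5)/7-.5,200+(y+.5)/7-.5,z)
def c2(x,y,z): return world("top",375+(x+.5)/8-.5,285+(y+.5)/8-.5,z)
P=lambda n,a:print(n,np.round(a,1))
def yaw(a,b): d=b-a; return np.degrees(np.arctan2(d[1],d[0]))
a=c2(268,122,22);b=c2(160,370,22);P("flange far",[a,b]);P("len",np.linalg.norm(a-b));P("mid",(a+b)/2);P("yaw",yaw(b,a)-90)
a=c2(402,188,3);b=c2(290,430,3);P("leg far",[a,b]);P("mid",(a+b)/2);P("yaw",yaw(b,a)-90)
a=c1(552,355,28);b=c1(692,432,28);P("block",[a,b]);P("len",np.linalg.norm(a-b));P("yaw",yaw(a,b))
P("btn",c1(148,202,58))
P("lip end",[c1(138,62,27),c1(216,72,27)]);P("blade base",[c1(133,116,27),c1(208,122,27)])
P("case L",[c1(80,150,40),c1(42,450,40)]);P("case R",[c1(242,150,40),c1(208,480,40)])
E
python3 - <<'E'
import cv2
p=cv2.imread("pics/top0.png")
cv2.imwrite("pics/c3.png",cv2.resize(p[240:300,285:350],None,fx=9,fy=9,interpolation=cv2.INTER_CUBIC))
E
```

```text
flange far [[468.9 -84.3  22. ]
 [411.9 -59.   22. ]]
len 62.3
mid [440.4 -71.7  22. ]
yaw -113.9
leg far [[ 452.5 -118.7    3. ]
 [ 395.9  -91.9    3. ]]
mid [ 424.2 -105.3    3. ]
yaw -115.3
block [[559.5  91.7  28. ]
 [539.3  54.4  28. ]]
len 42.4
yaw -118.5
btn [597.3 195.2  58. ]
lip end [[637.4 203.1  27. ]
 [634.8 182.1  27. ]]
blade base [[622.9 204.2  27. ]
 [621.4 184.1  27. ]]
case L [[612.4 216.   40. ]
 [533.5 224.7  40. ]]
case R [[612.6 173.3  40. ]
 [525.9 181.   40. ]]
```

View pics/c3.png

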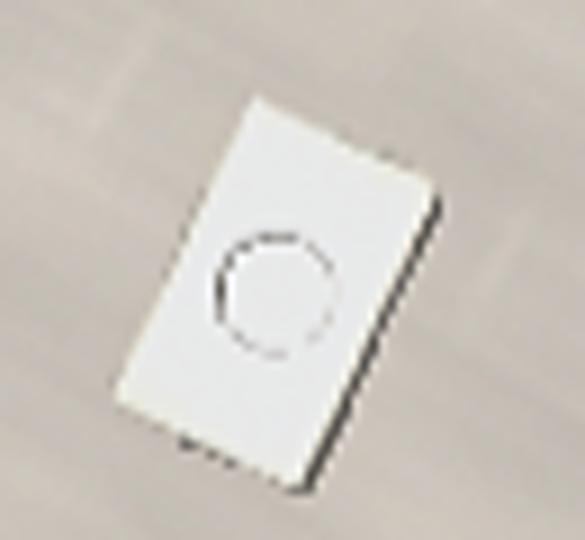

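```bash
cat >> h.py <<'E'
from scipy.spatial.transform import Rotation as Ro
def tool():
    from cell import manip
    s=manip.read_state(); return s,Ro.from_euler("xyz",s["eef_rot"]).as_matrix()
E
python3 - <<'E'
from h import *
def c3(x,y,z): return world("top",285+(x+.5)/9-.5,240+(y+.5)/9-.5,z)
P=lambda n,a:print(n,np.round(a,1))
def yaw(a,b): d=b-a; return np.degrees(np.arctan2(d[1],d[0]))
a=c3(437,187,28);b=c3(302,484,28);P("front",[a,b,(a+b)/2]);P("len",np.linalg.norm(a-b));P("yaw",yaw(b,a)-90)
f=(a+b)/2
c=c3(257,95,28);d=c3(117,398,28);P("back",[c,d,(c+d)/2]);P("yaw",yaw(d,c)-90);P("origin",(a+b+c+d)/4)
e=np.array([440.4,-71.7,22]);P("f->e",e-f);P("yaw",yaw(f,e))
s,R=tool();print(np.round(R,3))
E
```

```text
front [[541.1  55.   28. ]
 [480.1  82.4  28. ]
 [510.6  68.7  28. ]]
len 66.9
yaw -114.2
back [[559.9  92.3  28. ]
 [497.4 120.6  28. ]
 [528.6 106.4  28. ]]
yaw -114.4
origin [519.6  87.6  28. ]
f->e [ -70.2 -140.4   -6. ]
yaw -116.6
[[-0.    -0.926  0.377]
 [-0.001  0.377  0.926]
 [-1.     0.    -0.001]]
```

Request:
{"fn": "jog_arm", "kwargs": {
  "turn": [
    [0,0,0],
    [0,0,0],
    [0,0,0],
    [0,0,0],
    [0,0,0],
    [0,0,0],
    [0,0,0],
    [0,0,0]
  ],
  "dp": [
    [0,-5.58,-1.91],
    [0,-5.58,-1.91],
    [0,-5.58,-1.91],
    [0,-5.58,-1.91],
    [0,-5.58,-1.91],
    [0,-5.58,-1.91],
    [0,-5.58,-1.91],
    [0,-5.58,-1.91]
  ],
  "gripper": [0,0,0,0,0,0,0,0]
}}

```text
clock: 1.15
eef_pos: [571.3, 192.0, 203.7]
eef_rot: [2.649, 1.568, -2.443]
wrist_force: [0.4, 0.2, 0.2]
finger_gap: 94.0
```

```bash
cat >> h.py <<'E'
def plan(x,y,z,jaw):
    s,R=tool(); d=np.array([x,y,z])-s["eef_pos"]
    j=np.degrees(np.arctan2(R[1,2],R[0,2]))
    # target rotation: tool x down, tool z at jaw
    a=np.radians(jaw);zt=np.array([np.cos(a),np.sin(a),0]);xt=np.array([0,0,-1.]);Rt=np.stack([xt,np.cross(zt,xt),zt],1)
    rv=np.degrees(Ro.from_matrix(R.T@Rt).as_rotvec())
    print("t",round(s["clock"],2),"pos",np.round(s["eef_pos"],1),"jaw",round(j,2),"F",np.round(s["wrist_force"],1),"gap",round(s["finger_gap"],1),"j6",round(s["joints"][5],2))
    print("dp tool cm",np.round(R.T@d/10,2),"turn",np.round(rv,2))
E
python3 -c "
from h import *
plan(563,199.4,205,83.7)"
```

```text
t 1.15 pos [571.3 192.  203.7] jaw 68.23 F [0.4 0.2 0.2] gap 94.0 j6 -0.93
dp tool cm [-0.13  1.05  0.38] turn [-15.47  -0.12  -0.09]
```

Request:
{"fn": "jog_arm", "kwargs": {
  "turn": [
    [-7.7,0,0],
    [-7.7,0,0],
    [0,0,0]
  ],
  "dp": [
    [0,0.52,0.19],
    [0,0.52,0.19],
    [0,0,0]
  ],
  "gripper": [0,0,0]
}}

```text
clock: 1.52
eef_pos: [564.8, 194.9, 201.7]
eef_rot: [2.203, 1.565, -2.62]
wrist_force: [0.7, -0.2, -0.5]
finger_gap: 93.8
```

```bash
python3 - <<'E'
from h import *
from cell import camera
import cv2,pickle
plan(563,199.4,205,83.7)
c=calibration("wrist");p,d=camera("wrist")
pickle.dump((c,p,d),open("pics/w1.pkl","wb"));cv2.imwrite("pics/w1.png",p[:,:,::-1])
E
```

```text
t 1.52 pos [564.8 194.9 201.7] jaw 83.65 F [ 0.7 -0.2 -0.5] gap 93.8 j6 -1.19
dp tool cm [-0.33  0.23  0.43] turn [-0.05 -0.18 -0.25]
```

View pics/w1.png

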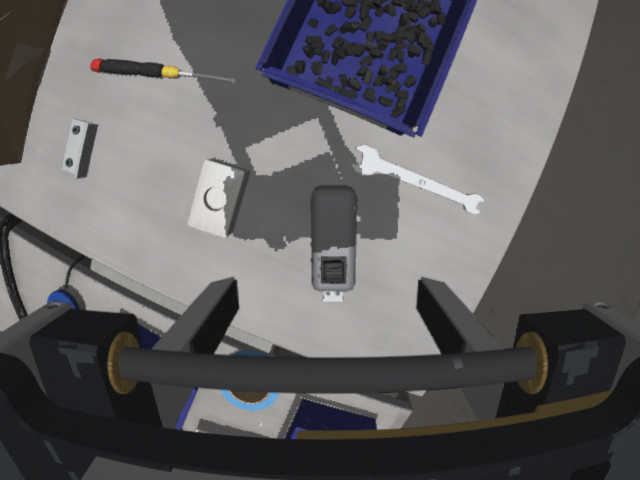

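```bash
cat >> h.py <<'E'
def wworld(c,u,v,z):
    K=c["K"];T=np.array(c["world_from_camera"]);x=(u-K[0][2])/K[0][0];y=(v-K[1][2])/K[1][1]
    th=np.hypot(x,y);r=np.array([x/th*np.sin(th),y/th*np.sin(th),np.cos(th)]) if th>0 else np.array([0,0,1.])
    r=T[:3,:3]@r;o=T[:3,3];return o+r*(z-o[2])/r[2]
E
python3 - <<'E'
from h import *
import pickle,cv2
c,p,d=pickle.load(open("pics/w1.pkl","rb"))
for n,u,v,z in [("btn",334,271,58),("lip L",323,301,27),("lip R",343,301,27),("blade baseL",323,291,27),("wrench",365,150,5),("wrench end",380,170,5),("caseL",312,240,35),("caseR",356,240,35),("rear",333,186,40)]:
    print(n,np.round(wworld(c,u,v,z),1))
print(np.round(world("top",235,283,5),1),np.round(world("top",240,280,5),1))
q=p[:,:,::-1]
cv2.imwrite("pics/c4.png",cv2.resize(q[170:310,290:380],None,fx=5,fy=4.2,interpolation=cv2.INTER_CUBIC)) if 0 else cv2.imwrite("pics/c4.png",cv2.resize(q[175:310,280:390],None,fx=4.4,fy=4.4,interpolation=cv2.INTER_CUBIC))
cv2.imwrite("pics/c5.png",cv2.resize(q[110:245,50:260],None,fx=3.8,fy=3.8,interpolation=cv2.INTER_CUBIC))
E
```

```text
btn [597.1 197.3  58. ]
lip L [637.7 182.1  27. ]
lip R [639.9 202.5  27. ]
blade baseL [626.8 183.4  27. ]
wrench [491.3 240.9   5. ]
wrench end [513.  254.1   5. ]
caseL [571.2 179.3  35. ]
caseR [575.8 221.1  35. ]
rear [521.8 204.7  40. ]
[497.6 240.8   5. ] [503.3 231.4   5. ]
```

View pics/c4.png

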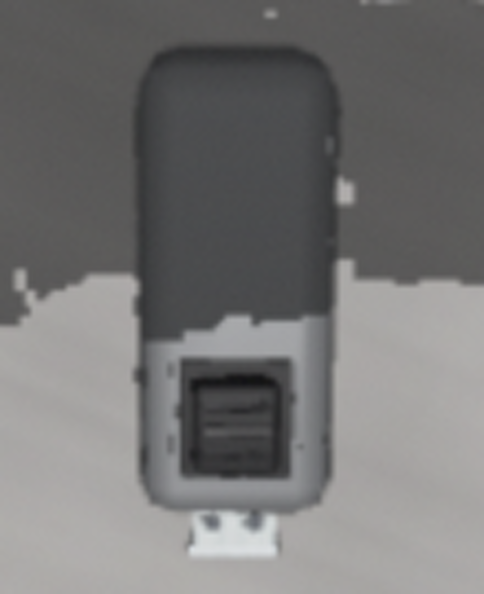

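View pics/c5.png

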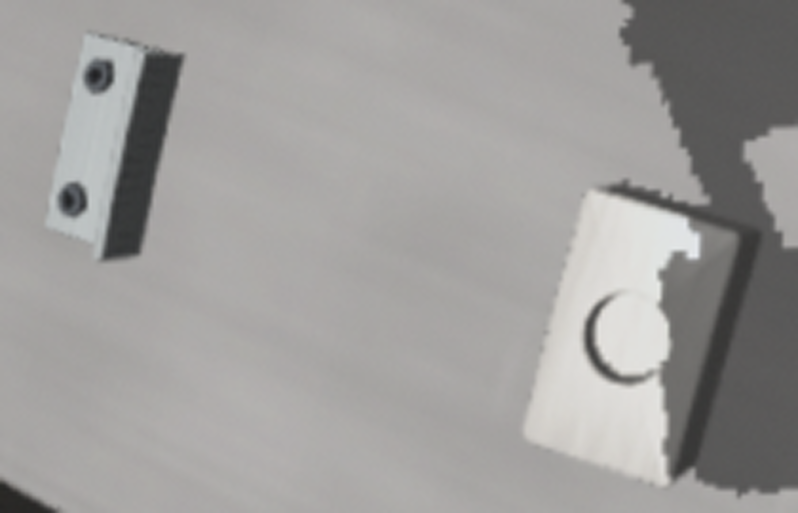

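Request:
{"fn": "jog_arm", "kwargs": {
  "turn": [
    [0,-0.1,-0.2],
    [0,0,0],
    [0,0,0],
    [0,0,0],
    [0,0,0]
  ],
  "dp": [
    [2,0.23,0.5],
    [4,0,0],
    [4,0,0],
    [4,0,0],
    [0,0,0]
  ],
  "gripper": [0,0,0,0,0]
}}

```text
clock: 2.2
eef_pos: [563.4, 200.7, 59.0]
eef_rot: [-2.032, 1.569, -0.589]
wrist_force: [-0.1, 0.1, 0.4]
finger_gap: 93.8
```

```bash
python3 -c "
from h import *
plan(563,200.2,8,83.7)"
```

```text
t 2.2 pos [563.4 200.7  59. ] jaw 82.7 F [-0.1  0.1  0.4] gap 93.8 j6 -1.16
dp tool cm [ 5.1   0.04 -0.06] turn [-1.   -0.04  0.07]
```

Request:
{"fn": "jog_arm", "kwargs": {
  "turn": [
    [-1,0,0],
    [0,0,0],
    [0,0,0],
    [0,0,0]
  ],
  "dp": [
    [2.5,0.04,-0.06],
    [2.3,0,0],
    [0.2,0,0],
    [0,0,0]
  ],
  "gripper": [0,0,0,0],
  "grip_force": 15
}}

```text
clock: 2.7
eef_pos: [566.8, 201.6, 15.7]
eef_rot: [-1.282, 1.561, 0.174]
wrist_force: [-0.0, 0.2, -0.7]
finger_gap: 94.0
```

```bash
python3 -c "
from h import *
plan(563,200.2,8,83.7)"
```

```text
t 2.7 pos [566.8 201.6  15.7] jaw 83.42 F [-0.   0.2 -0.7] gap 94.0 j6 -1.17
dp tool cm [ 0.77  0.37 -0.18] turn [-0.28  0.16  0.55]
```

Request:
{"fn": "jog_arm", "kwargs": {
  "turn": [
    [-0.2,0.1,0.5],
    [0,0,0],
    [0,0,0]
  ],
  "dp": [
    [0.6,0.37,-0.18],
    [0.1,0,0],
    [0,0,0]
  ],
  "gripper": [0,0,0]
}}

```text
clock: 3.08
eef_pos: [563.9, 200.5, 10.9]
eef_rot: [-0.972, 1.567, 0.487]
wrist_force: [-0.8, -0.3, -0.3]
finger_gap: 93.8
```

```bash
python3 -c "
from h import *
plan(563,200.2,8,83.7)"
```

```text
t 3.08 pos [563.9 200.5  10.9] jaw 83.6 F [-0.8 -0.3 -0.3] gap 93.8 j6 -1.18
dp tool cm [ 0.29  0.08 -0.04] turn [-0.1   0.13  0.19]
```

Request:
{"fn": "jog_arm", "kwargs": {
  "turn": [
    [0,0.1,0.2],
    [0,0,0],
    [0,0,0],
    [0,0,0],
    [0,0,0],
    [0,0,0]
  ],
  "dp": [
    [0.2,0.05,0],
    [0,0,0],
    [0,0,0],
    [0,0,0],
    [0,0,0],
    [0,0,0]
  ],
  "gripper": [0.4,0.48,0.6,1,1,1],
  "grip_force": 20
}}

```text
clock: 3.82
eef_pos: [563.4, 200.5, 9.0]
eef_rot: [0.813, 1.57, 2.272]
wrist_force: [-0.4, -1.9, 1.7]
finger_gap: 41.9
```

```bash
python3 -c "
from h import *
plan(563,200.2,8,83.7)"
```

```text
t 3.83 pos [563.4 200.5   9. ] jaw 83.59 F [-0.4 -1.9  1.7] gap 41.9 j6 -1.18
dp tool cm [ 0.1   0.04 -0.03] turn [-0.11  0.02 -0.02]
```

Request:
{"fn": "jog_arm", "kwargs": {
  "turn": [
    [0,0,0],
    [0,0,0],
    [0,0,0],
    [0,0,0]
  ],
  "dp": [
    [-0.5,0,0],
    [-3,0,0],
    [-4,0,0],
    [-1,0,0]
  ],
  "gripper": [1,1,1,1]
}}

```text
clock: 4.32
eef_pos: [560.5, 199.7, 91.9]
eef_rot: [1.905, 1.56, -2.919]
wrist_force: [0.1, 0.5, -8.4]
finger_gap: 41.8
```

Request:
{"fn": "jog_arm", "kwargs": {
  "turn": [
    [5,0,0],
    [10.7,0,0],
    [10.7,0,0],
    [10.7,0,0],
    [10.7,0,0],
    [10.7,0,0],
    [10.7,0,0],
    [10.7,0,0]
  ],
  "dp": [
    [0,0,0],
    [0,0,0],
    [0,0,0],
    [0,0,0],
    [0,0,0],
    [0,0,0],
    [0,0,0],
    [0,0,0]
  ],
  "gripper": [1,1,1,1,1,1,1,1]
}}

```text
clock: 5.32
eef_pos: [554.1, 198.2, 78.5]
eef_rot: [-2.955, 1.541, -2.902]
wrist_force: [0.0, -0.2, -9.0]
finger_gap: 42.1
```

```bash
python3 -c "
from h import *
plan(470.7,-11.7,90,-24.4)"
```

```text
t 5.33 pos [554.1 198.2  78.5] jaw 3.04 F [ 0.  -0.2 -9. ] gap 42.1 j6 0.23
dp tool cm [ -0.77 -20.52  -9.47] turn [27.44 -1.55  0.7 ]
```

Request:
{"fn": "jog_arm", "kwargs": {
  "turn": [
    [9.1,-0.5,0.2],
    [9.1,-0.5,0.2],
    [9.1,-0.5,0.2],
    [0,0,0]
  ],
  "dp": [
    [-0.5,0,0],
    [-0.5,0,0],
    [-0.5,0,0],
    [-0.3,0,0]
  ],
  "gripper": [1,1,1,1]
}}

```text
clock: 5.82
eef_pos: [551.0, 197.4, 89.4]
eef_rot: [-2.331, 1.559, -2.77]
wrist_force: [-0.0, -0.2, -8.7]
finger_gap: 41.8
```

```bash
python3 -c "
from h import *
plan(470.7,-11.7,90,-24.4)"
```

```text
t 5.83 pos [551.  197.4  89.4] jaw -25.18 F [-0.  -0.2 -8.7] gap 41.8 j6 0.72
dp tool cm [  0.12 -22.34   1.62] turn [-0.77 -0.48  0.5 ]
```

Request:
{"fn": "jog_arm", "kwargs": {
  "turn": [
    [-0.7,-0.4,0.4],
    [0,0,0],
    [0,0,0],
    [0,0,0],
    [0,0,0],
    [0,0,0]
  ],
  "dp": [
    [-0.1,-4,0.4],
    [-0.1,-5,0.4],
    [-0.1,-5,0.4],
    [-0.1,-5,0.4],
    [-0.1,-3,0],
    [-0.1,0,0]
  ],
  "gripper": [1,1,1,1,1,1]
}}

```text
clock: 6.58
eef_pos: [471.0, -15.7, 91.6]
eef_rot: [-2.666, 1.562, -3.065]
wrist_force: [0.8, 1.1, -8.8]
finger_gap: 42.0
```

```bash
python3 - <<'E'
from h import *
from cell import camera
import cv2,pickle
plan(470.7,-11.7,50,-24.4)
c=calibration("wrist");p,d=camera("wrist")
pickle.dump((c,p,d),open("pics/w2.pkl","wb"));cv2.imwrite("pics/w2.png",p[:,:,::-1])
p,d=camera("side");cv2.imwrite("pics/s2.png",p[:,:,::-1])
p,d=camera("top");cv2.imwrite("pics/t2.png",p[:,:,::-1])
E
```

```text
t 6.58 pos [471.  -15.7  91.6] jaw -22.87 F [ 0.8  1.1 -8.8] gap 42.0 j6 0.29
dp tool cm [ 4.16  0.38 -0.16] turn [ 1.53 -0.45  0.24]
```

View pics/w2.png

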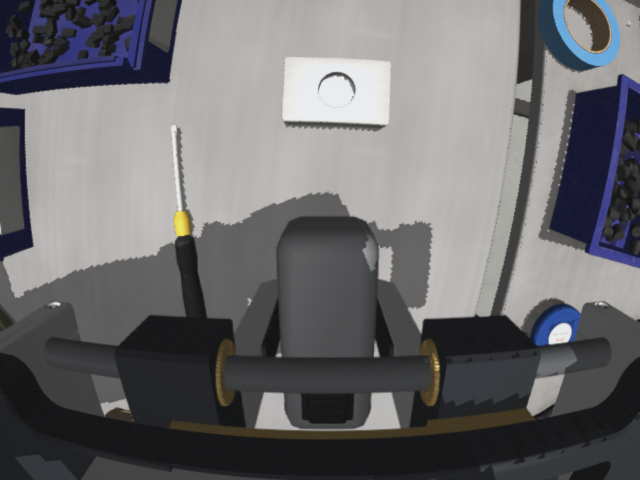

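View pics/s2.png

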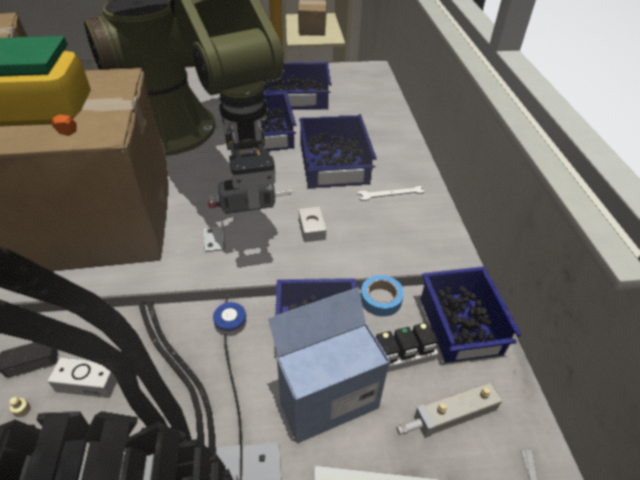

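View pics/t2.png

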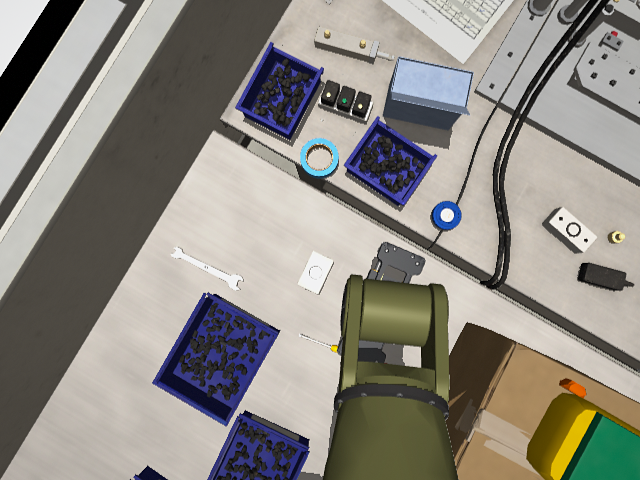

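```bash
python3 - <<'E'
from h import *
import pickle,cv2
c,p,d=pickle.load(open("pics/w2.pkl","rb"))
q=p[:,:,::-1]
cv2.imwrite("pics/c6.png",cv2.resize(q[45:140,270:405],None,fx=5.8,fy=5.8,interpolation=cv2.INTER_CUBIC))
cv2.imwrite("pics/c7.png",cv2.resize(q[200:440,230:420],None,fx=2.5,fy=2.5,interpolation=cv2.INTER_CUBIC))
for u,v in [(388,368),(362,358),(335,349),(390,362)]: print(np.round(world("top",u,v,12),1))
s=cv2.imread("pics/s2.png");cv2.imwrite("pics/c8.png",cv2.resize(s[140:260,170:340],None,fx=4.7,fy=4.7,interpolation=cv2.INTER_CUBIC))
E
```

```text
[342.3 -47.9  12. ]
[360.3   0.4  12. ]
[376.5  50.7  12. ]
[353.3 -51.6  12. ]
```

View pics/c6.png

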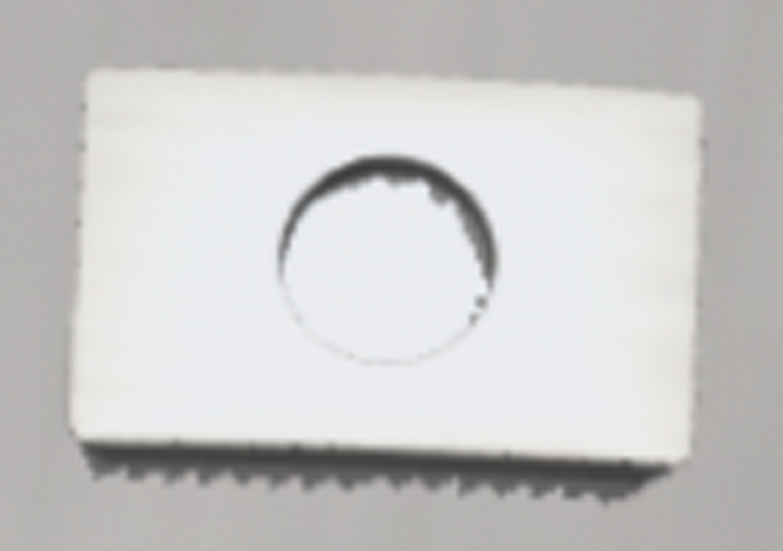

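View pics/c7.png

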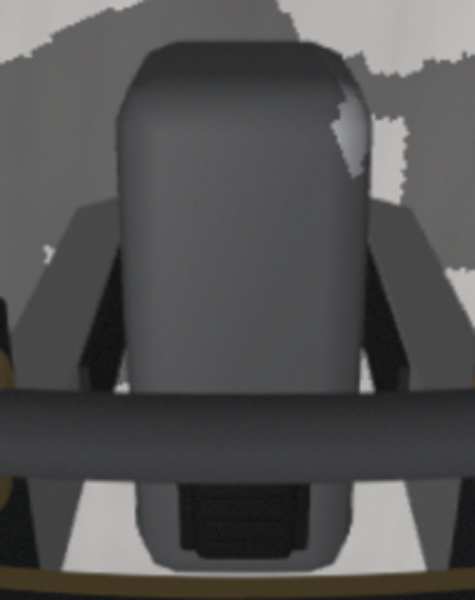

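View pics/c8.png

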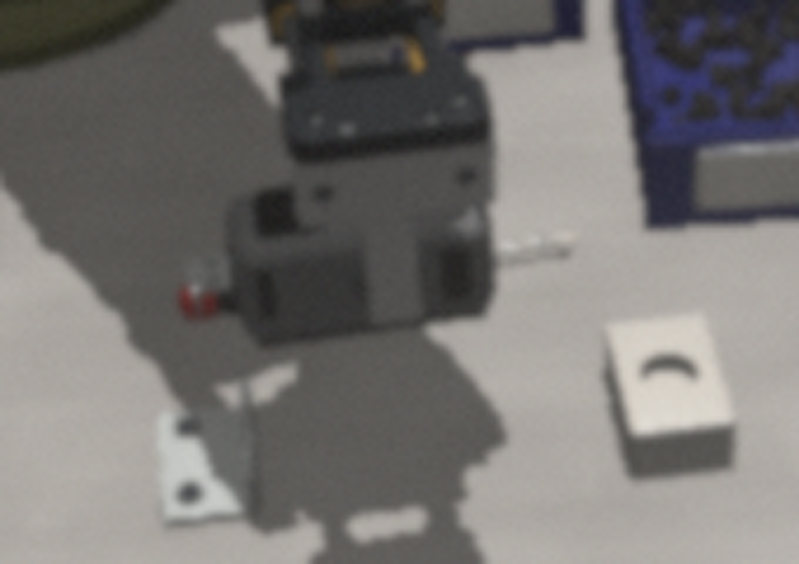

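```bash
python3 - <<'E'
from h import *
import pickle
c,p,d=pickle.load(open("pics/w2.pkl","rb"))
W=lambda x,y,z:wworld(c,270+(x+.5)/5.8-.5,45+(y+.5)/5.8-.5,z)
A=[W(75,438,28),W(688,462,28),W(700,97,28),W(90,72,28)]
print(np.round(A,1));a,b=A[:2];dd=b-a;print(np.hypot(*dd[:2]),np.degrees(np.arctan2(dd[1],dd[0])))
dd=A[2]-A[3];print(np.hypot(*dd[:2]),np.degrees(np.arctan2(dd[1],dd[0])));print("front mid",(a+b)/2,"centre",np.mean(A,0))
# case width mid at rear, z=50+83
base=91.6-9.0
for z in(40,):
  for u,v in [(277.5,248),(378.5,248)]: print(np.round(wworld(c,u,v,z+base),1))
print(np.round(wworld(c,327,217,base+45),1))
E
```

```text
[[480.3  82.5  28. ]
 [542.5  53.6  28. ]
 [560.6  92.5  28. ]
 [498.4 121.5  28. ]]
68.5338843939443 -24.914960069971876
68.63496529677842 -24.952236831311694
front mid [511.38044739  68.06629293  28.        ] centre [520.42794164  87.52618639  28.        ]
[464.7  22.3 122.6]
[503.3   6.2 122.6]
[489.   27.  127.6]
```

Request:
{"fn": "jog_arm", "kwargs": {
  "turn": [
    [1.8,-0.4,0.2],
    [0,0,0],
    [0,0,0]
  ],
  "dp": [
    [2.0,0.34,-0.14],
    [1.8,0,0],
    [-0.1,0,0]
  ],
  "gripper": [1,1,1]
}}

```text
clock: 7.1
eef_pos: [472.7, -7.7, 53.5]
eef_rot: [2.25, 1.571, 1.826]
wrist_force: [0.3, 0.3, -8.4]
finger_gap: 41.8
```

```bash
python3 - <<'E'
from h import *
from cell import camera
import cv2
plan(471,-12.3,30,-24.7)
p,d=camera("side");s=p[:,:,::-1]
cv2.imwrite("pics/c9.png",cv2.resize(s[160:260,180:300],None,fx=6,fy=6,interpolation=cv2.INTER_CUBIC))
E
```

```text
t 7.1 pos [472.7  -7.7  53.5] jaw -24.29 F [ 0.3  0.3 -8.4] gap 41.8 j6 0.33
dp tool cm [ 2.35 -0.49  0.03] turn [ 0.41 -0.01 -0.01]
```

View pics/c9.png

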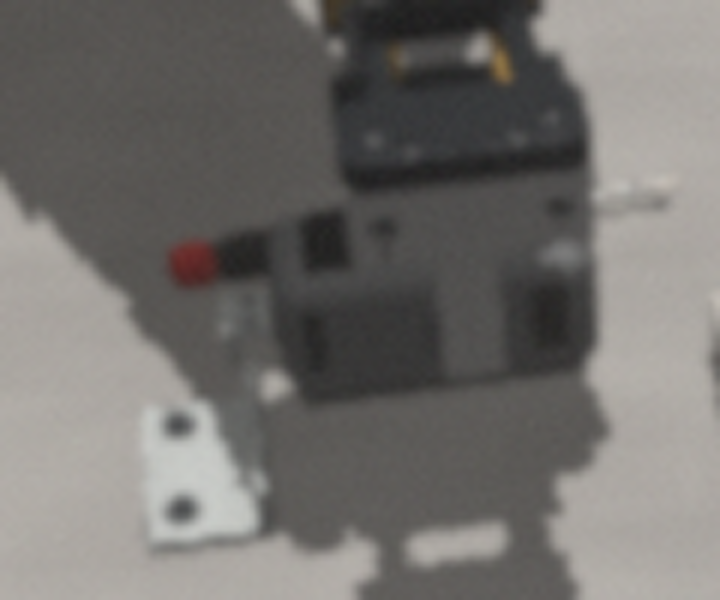

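Request:
{"fn": "jog_arm", "kwargs": {
  "turn": [
    [0.4,0,0],
    [0,0,0],
    [0,0,0]
  ],
  "dp": [
    [1.0,-0.45,0.03],
    [1.0,0,0],
    [-0.1,0,0]
  ],
  "gripper": [1,1,1]
}}

```text
clock: 7.52
eef_pos: [472.4, -11.9, 35.2]
eef_rot: [0.422, 1.568, -0.008]
wrist_force: [0.8, 0.2, -8.7]
finger_gap: 42.0
```

```bash
python3 - <<'E'
from h import *
from cell import camera
import cv2
plan(471,-12.3,21,-24.7)
p,d=camera("side");s=p[:,:,::-1]
t=cv2.resize(s[190:260,195:265],None,fx=9,fy=8.5,interpolation=cv2.INTER_CUBIC)
t=(255*(t/255.)**0.5).astype('uint8')
cv2.imwrite("pics/c10.png",t)
def proj(P):
    c=calibration("side");T=np.linalg.inv(c["world_from_camera"]);q=c["K"]@(T[:3,:3]@P+T[:3,3]);return q[:2]/q[2]
from cell import manip
st,R=tool();u=R[:,1]*-1
print(u)
O=st["eef_pos"]+7.8*u+np.array([0,0,-9.0])
v=R[:,2]
for n,P in [("lip outer bot",O+66.6*u+[0,0,15]),("lip +y",O+66.6*u+10.5*v+[0,0,15]),("lip -y",O+66.6*u-10.5*v+[0,0,15]),("top+y",O+66.6*u+10.5*v+[0,0,27]),("top-y",O+66.6*u-10.5*v+[0,0,27]),("edge+",np.array([468.9,-84.3,22])),("edge-",np.array([411.9,-59,22]))]:
    q=proj(P);print(n,np.round(q,1),np.round([(q[0]-195+.5)*9,(q[1]-190+.5)*8.5]))
E
```

```text
t 7.53 pos [472.4 -11.9  35.2] jaw -24.64 F [ 0.8  0.2 -8.7] gap 42.0 j6 0.33
dp tool cm [ 1.42 -0.09 -0.12] turn [ 0.06  0.17 -0.08]
[-0.41696783 -0.90891985 -0.00159252]
lip outer bot [217.5 224.7] [207. 299.]
lip +y [217.8 228.4] [209. 331.]
lip -y [217.2 221. ] [204. 268.]
top+y [216.9 223.8] [202. 291.]
top-y [216.4 216.4] [197. 229.]
edge+ [223.3 241.2] [259. 439.]
edge- [221.  219.5] [239. 255.]
```

View pics/c10.png

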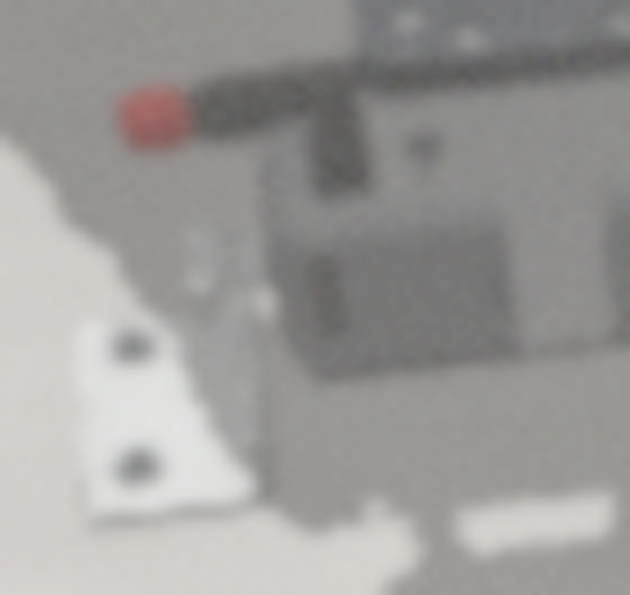

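Request:
{"fn": "jog_arm", "kwargs": {
  "turn": [
    [0,0.15,0],
    [0,0,0],
    [0,0,0]
  ],
  "dp": [
    [1.2,-0.09,-0.12],
    [0.4,-0.03,0],
    [0.1,0,0]
  ],
  "gripper": [1,1,1]
}}

```text
clock: 7.95
eef_pos: [471.4, -12.6, 18.0]
eef_rot: [0.843, 1.568, 0.413]
wrist_force: [0.8, 0.3, -9.4]
finger_gap: 42.1
```

```bash
python3 - <<'E'
from h import *
from cell import camera
plan(471,-12.3,11,-24.7)
E
```

```text
t 7.95 pos [471.4 -12.6  18. ] jaw -24.64 F [ 0.8  0.3 -9.4] gap 42.1 j6 0.32
dp tool cm [ 0.7   0.01 -0.05] turn [ 0.06  0.09 -0.11]
```

Request:
{"fn": "jog_arm", "kwargs": {
  "turn": [
    [0,0,-0.1],
    [0,0,0],
    [0,0,0],
    [0,0,0]
  ],
  "dp": [
    [0.5,0.0,-0.05],
    [0.25,0,0],
    [0.05,0,0],
    [0.0,0,0]
  ],
  "gripper": [1,1,1,1]
}}

```text
clock: 8.45
eef_pos: [471.1, -12.4, 9.6]
eef_rot: [0.047, 1.569, -0.383]
wrist_force: [-0.3, 1.0, -8.3]
finger_gap: 42.1
```

```bash
python3 - <<'E'
from h import *
from cell import camera
import cv2
plan(471,-12.3,10.5,-24.7)
p,d=camera("side");s=p[:,:,::-1]
t=cv2.resize(s[190:260,195:265],None,fx=9,fy=8.5,interpolation=cv2.INTER_CUBIC)
cv2.imwrite("pics/c11.png",(255*(t/255.)**0.5).astype('uint8'))
E
```

```text
t 8.45 pos [471.1 -12.4   9.6] jaw -24.63 F [-0.3  1.  -8.3] gap 42.1 j6 0.33
dp tool cm [-0.09  0.   -0.01] turn [ 0.07  0.12 -0.01]
```

View pics/c11.png

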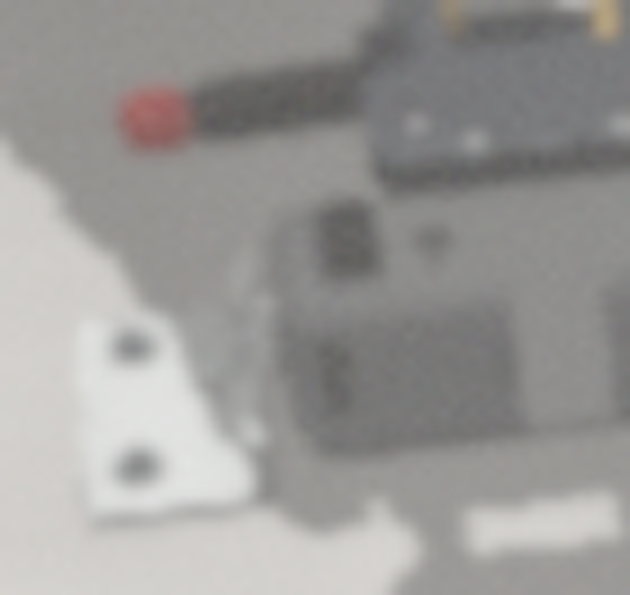

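Request:
{"fn": "jog_arm", "kwargs": {
  "turn": [
    [0,0.1,0],
    [0,0,0],
    [0,0,0],
    [0,0,0]
  ],
  "dp": [
    [-0.15,0.4,0],
    [-0.05,0.4,0],
    [-0.05,0.4,0],
    [-0.05,0,0]
  ],
  "gripper": [1,1,1,1]
}}

```text
clock: 9.0
eef_pos: [476.3, -0.9, 12.8]
eef_rot: [-1.463, 1.57, -1.893]
wrist_force: [-0.6, -1.8, -10.4]
finger_gap: 41.4
```

```bash
cat >> h.py <<'E'
def st():
    s,R=tool();a=np.radians(-114.7);u=np.array([np.cos(a),np.sin(a)]);v=np.array([-u[1],u[0]])
    p=s["eef_pos"];F=s["wrist_force"]
    print("t %.2f s %.1f l %.1f z %.1f Fu %.1f Fv %.1f Fz %.1f"%(s["clock"],p[:2]@u,p[:2]@v,p[2],F[:2]@u,F[:2]@v,F[2]),"M",np.round(s["moment"],2))
E
python3 - <<'E'
from h import *
plan(471,-12.3,10.5,-24.7);st()
E
```

```text
t 9.0 pos [476.3  -0.9  12.8] jaw -24.63 F [ -0.6  -1.8 -10.4] gap 41.4 j6 0.35
dp tool cm [ 0.24 -1.26 -0.01] turn [0.07 0.   0.03]
t 9.00 s -198.2 l 433.1 z 12.8 Fu 1.9 Fv 0.3 Fz -10.4 M [-0.29  0.14  0.01]
```

Request:
{"fn": "jog_arm", "kwargs": {
  "turn": [
    [0,0,0],
    [0,0,0],
    [0,0,0],
    [0,0,0]
  ],
  "dp": [
    [0.2,0.5,0],
    [0.0,0.5,0],
    [-0.02,0.4,0],
    [-0.02,0,0]
  ],
  "gripper": [1,1,1,1]
}}

```text
clock: 9.5
eef_pos: [482.5, 12.7, 11.0]
eef_rot: [-1.885, 1.57, -2.315]
wrist_force: [-0.7, -3.1, -10.6]
finger_gap: 41.9
```

```bash
python3 - <<'E'
from h import *
from cell import camera
import cv2
st();plan(471,-12.3,10.5,-24.7)
p,d=camera("side");s=p[:,:,::-1]
t=cv2.resize(s[190:260,195:265],None,fx=9,fy=8.5,interpolation=cv2.INTER_CUBIC)
cv2.imwrite("pics/c12.png",(255*(t/255.)**0.5).astype('uint8'))
E
```

```text
t 9.50 s -213.1 l 433.0 z 11.0 Fu 3.1 Fv 0.7 Fz -10.6 M [-0.35  0.16 -0.01]
t 9.5 pos [482.5  12.7  11. ] jaw -24.62 F [ -0.7  -3.1 -10.6] gap 41.9 j6 0.38
dp tool cm [ 0.05 -2.75  0.  ] turn [ 0.08 -0.01  0.04]
```

View pics/c12.png

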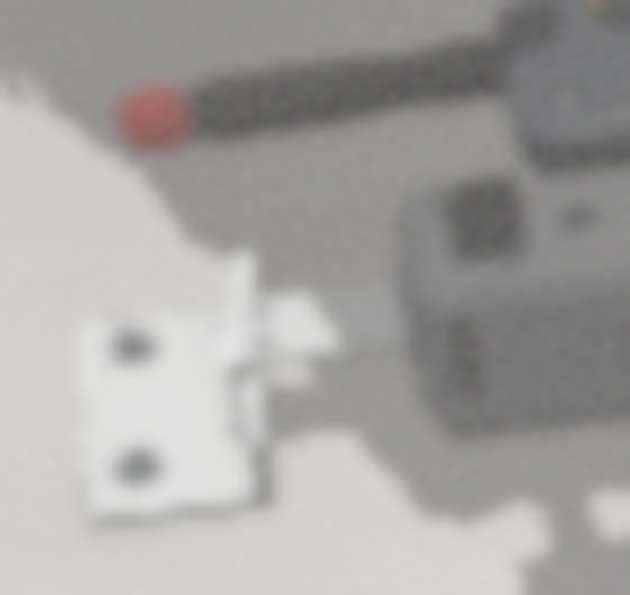

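Request:
{"fn": "jog_arm", "kwargs": {
  "turn": [
    [0,0,0],
    [0,0,0],
    [0,0,0],
    [0,0,0]
  ],
  "dp": [
    [0.03,0.5,0],
    [0.0,0.5,0],
    [0,0.4,0],
    [-0.02,0,0]
  ],
  "gripper": [1,1,1,1]
}}

```text
clock: 10.05
eef_pos: [488.7, 26.1, 11.0]
eef_rot: [-1.698, 1.57, -2.128]
wrist_force: [-1.3, -3.9, -9.5]
finger_gap: 41.9
```

```bash
python3 - <<'E'
from h import *
st();plan(471,-12.3,10.5,-24.7)
E
```

```text
t 10.05 s -227.9 l 433.1 z 11.0 Fu 4.1 Fv 0.4 Fz -9.5 M [-0.44  0.19  0.05]
t 10.05 pos [488.7  26.1  11. ] jaw -24.63 F [-1.3 -3.9 -9.5] gap 41.9 j6 0.41
dp tool cm [ 0.05 -4.23 -0.01] turn [ 0.07 -0.01  0.05]
```

Request:
{"fn": "jog_arm", "kwargs": {
  "turn": [
    [0,0,0],
    [0,0,0],
    [0,0,0]
  ],
  "dp": [
    [0.02,0.2,0],
    [0.0,0.1,0],
    [0,0.05,0]
  ],
  "gripper": [1,1,1]
}}

```text
clock: 10.42
eef_pos: [490.2, 29.3, 10.8]
eef_rot: [-1.667, 1.57, -2.097]
wrist_force: [-0.5, -2.7, -8.9]
finger_gap: 41.8
```

```bash
python3 - <<'E'
from h import *
st()
E
```

```text
t 10.43 s -231.5 l 433.1 z 10.8 Fu 2.7 Fv 0.6 Fz -8.9 M [-0.52  0.3   0.02]
```

Request:
{"fn": "jog_arm", "kwargs": {
  "turn": [
    [0,0,0],
    [0,0,0],
    [0,0,0]
  ],
  "dp": [
    [0.04,0.05,0],
    [0.0,0.05,0],
    [0,0.03,0]
  ],
  "gripper": [1,1,1]
}}

```text
clock: 10.8
eef_pos: [490.7, 30.5, 10.5]
eef_rot: [-1.661, 1.57, -2.091]
wrist_force: [-1.6, -2.1, -7.2]
finger_gap: 42.2
```

```bash
python3 - <<'E'
from h import *
st()
E
```

```text
t 10.80 s -232.8 l 433.1 z 10.5 Fu 2.5 Fv -0.6 Fz -7.2 M [-0.61  0.35 -0.01]
```

Request:
{"fn": "jog_arm", "kwargs": {
  "turn": [
    [0,0,0],
    [0,0,0]
  ],
  "dp": [
    [0.02,0.05,0],
    [0,0.04,0]
  ],
  "gripper": [1,1]
}}

```text
clock: 11.05
eef_pos: [491.1, 31.3, 10.3]
eef_rot: [-1.697, 1.57, -2.127]
wrist_force: [-2.3, -4.4, -8.1]
finger_gap: 41.9
```

```bash
python3 - <<'E'
from h import *
st()
E
```

```text
t 11.05 s -233.7 l 433.1 z 10.3 Fu 5.0 Fv -0.2 Fz -8.1 M [-0.98  0.49 -0.02]
```

Request:
{"fn": "jog_arm", "kwargs": {
  "turn": [
    [0,0,0]
  ],
  "dp": [
    [0,0.05,0]
  ],
  "gripper": [1]
}}

```text
clock: 11.18
eef_pos: [491.2, 31.3, 10.3]
eef_rot: [-1.708, 1.569, -2.138]
wrist_force: [-4.5, -10.6, -5.0]
finger_gap: 41.5
```

```bash
python3 - <<'E'
from h import *
st()
E
```

```text
t 11.18 s -233.7 l 433.1 z 10.3 Fu 11.5 Fv 0.4 Fz -5.0 M [-1.73  0.93 -0.12]
```

Request:
{"fn": "jog_arm", "kwargs": {
  "turn": [
    [0,0,0],
    [0,0,0]
  ],
  "dp": [
    [0,0.03,0],
    [0,0.03,0]
  ],
  "gripper": [1,1]
}}

```text
clock: 11.42
eef_pos: [491.1, 31.3, 10.3]
eef_rot: [-1.767, 1.568, -2.197]
wrist_force: [-2.1, -4.5, -6.8]
finger_gap: 42.2
```

```bash
python3 - <<'E'
from h import *
st()
E
```

```text
t 11.43 s -233.7 l 433.1 z 10.3 Fu 5.0 Fv -0.0 Fz -6.8 M [-0.98  0.45 -0.07]
```

Request:
{"fn": "jog_arm", "kwargs": {
  "turn": [
    [0,0,0],
    [0,0,0]
  ],
  "dp": [
    [0,0.04,0],
    [0,0.04,0]
  ],
  "gripper": [1,1]
}}

```text
clock: 11.68
eef_pos: [491.1, 31.3, 10.3]
eef_rot: [-1.817, 1.566, -2.248]
wrist_force: [-2.7, -7.5, -6.4]
finger_gap: 42.0
```

```bash
python3 - <<'E'
from h import *
st()
E
```

```text
t 11.68 s -233.7 l 433.1 z 10.3 Fu 8.0 Fv 0.6 Fz -6.4 M [-1.15  0.49 -0.  ]
```

Request:
{"fn": "jog_arm", "kwargs": {
  "turn": [
    [0,0,0],
    [0,0,0],
    [0,0,0],
    [0,0,0]
  ],
  "dp": [
    [0,0.045,0],
    [0,0.045,0],
    [0,0.045,0],
    [0,0.045,0]
  ],
  "gripper": [1,1,1,1]
}}

```text
clock: 12.18
eef_pos: [491.1, 31.3, 10.1]
eef_rot: [-1.843, 1.563, -2.274]
wrist_force: [-2.7, -8.6, -7.2]
finger_gap: 41.8
```

```bash
python3 - <<'E'
from h import *
st();plan(491.1,31.3,9,-24.7)
E
```

```text
t 12.18 s -233.6 l 433.1 z 10.1 Fu 8.9 Fv 1.1 Fz -7.2 M [-1.12  0.43  0.04]
t 12.18 pos [491.1  31.3  10.1] jaw -24.7 F [-2.7 -8.6 -7.2] gap 41.8 j6 0.43
dp tool cm [ 0.11  0.   -0.  ] turn [-0.   -0.11  0.41]
```

Request:
{"fn": "jog_arm", "kwargs": {
  "turn": [
    [0,0,0.1],
    [0,0,0.1],
    [0,0,0.1],
    [0,0,0.1]
  ],
  "dp": [
    [0.03,0.045,0],
    [0.03,0.045,0],
    [0.03,0.045,0],
    [0.03,0.045,0]
  ],
  "gripper": [1,1,1,1]
}}

```text
clock: 12.68
eef_pos: [491.3, 31.3, 9.2]
eef_rot: [-2.32, 1.567, -2.752]
wrist_force: [-3.4, -6.8, -3.9]
finger_gap: 41.9
```

```bash
python3 - <<'E'
from h import *
st();plan(491.1,31.3,9,-24.7)
E
```

```text
t 12.68 s -233.7 l 433.2 z 9.2 Fu 7.6 Fv -0.3 Fz -3.9 M [-1.37  0.8  -0.09]
t 12.68 pos [491.3  31.3   9.2] jaw -24.72 F [-3.4 -6.8 -3.9] gap 41.9 j6 0.42
dp tool cm [ 0.02 -0.01 -0.01] turn [-0.02 -0.15  0.16]
```

Request:
{"fn": "jog_arm", "kwargs": {
  "turn": [
    [0,0,0.1],
    [0,0,0],
    [0,0,0],
    [0,0,0],
    [0,0,0],
    [0,0,0],
    [0,0,0]
  ],
  "dp": [
    [0.02,0.04,0],
    [0.01,0.04,0],
    [0.0,0.04,0],
    [0,0.04,0],
    [0,0.03,0],
    [0,0,0],
    [0,0,0]
  ],
  "gripper": [1,1,1,1,0.3,0.3,0.3]
}}

```text
clock: 13.55
eef_pos: [493.4, 32.1, 10.8]
eef_rot: [-0.764, 1.57, -1.196]
wrist_force: [-0.5, -0.5, -0.5]
finger_gap: 65.2
```

```bash
python3 - <<'E'
from h import *
from cell import camera
import cv2
st();plan(491.1,31.3,9,-24.7)
c=calibration("wrist");p,d=camera("wrist");cv2.imwrite("pics/w3.png",p[:,:,::-1])
p,d=camera("side");s=p[:,:,::-1]
cv2.imwrite("pics/c13.png",cv2.resize(s[170:260,195:335],None,fx=5.5,fy=5.5,interpolation=cv2.INTER_CUBIC))
E
```

```text
t 13.55 s -235.4 l 434.8 z 10.8 Fu 0.7 Fv -0.3 Fz -0.5 M [-0.06  0.08 -0.  ]
t 13.55 pos [493.4  32.1  10.8] jaw -24.75 F [-0.5 -0.5 -0.5] gap 65.2 j6 0.42
dp tool cm [ 0.18 -0.17 -0.17] turn [-0.05  0.05  0.04]
```

View pics/w3.png

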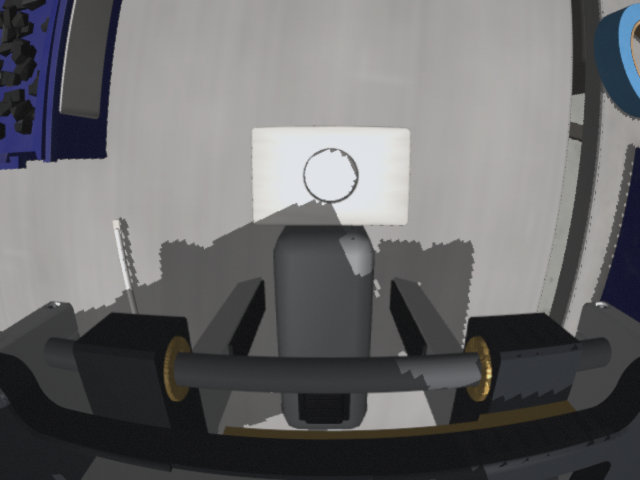

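View pics/c13.png

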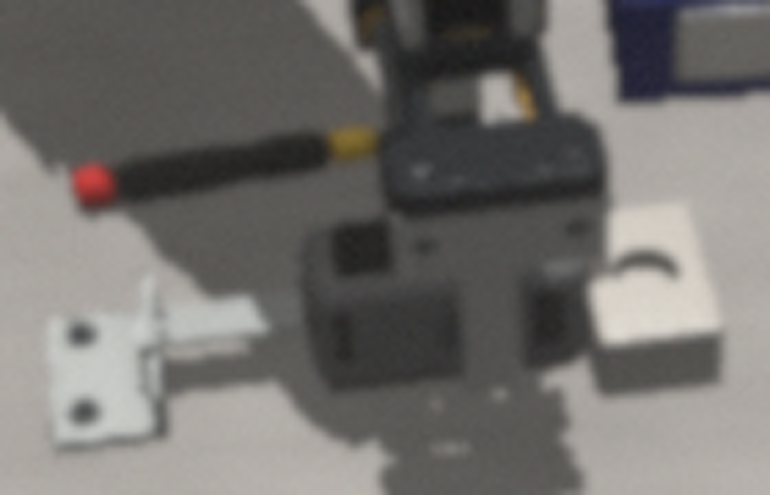

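Request:
{"fn": "jog_arm", "kwargs": {
  "turn": [
    [0,0,0],
    [0,0,0],
    [0,0,0]
  ],
  "dp": [
    [-3,-0.17,-0.17],
    [-5,0,0],
    [-1,0,0]
  ],
  "gripper": [0.3,0.3,0.3]
}}

```text
clock: 14.02
eef_pos: [490.5, 31.5, 102.5]
eef_rot: [-2.194, 1.569, -2.626]
wrist_force: [0.3, -0.3, -0.5]
finger_gap: 65.8
```

```bash
python3 - <<'E'
from h import *
from cell import camera
import cv2,pickle
plan(477.2,0.6,80,-24.7)
c=calibration("wrist");p,d=camera("wrist");cv2.imwrite("pics/w4.png",p[:,:,::-1]);pickle.dump((c,p,d),open("pics/w4.pkl","wb"))
E
```

```text
t 14.03 pos [490.5  31.5 102.5] jaw -24.74 F [ 0.3 -0.3 -0.5] gap 65.8 j6 0.42
dp tool cm [ 2.25 -3.36  0.09] turn [-0.04 -0.06  0.09]
```

View pics/w4.png

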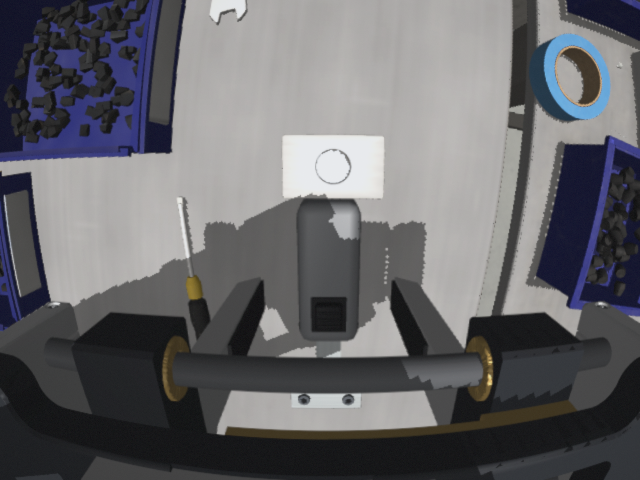

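```bash
python3 - <<'E'
from h import *
import pickle,cv2
c,p,d=pickle.load(open("pics/w4.pkl","rb"))
print(np.round(wworld(c,327.5,316,58),1))
q=p[:,:,::-1];cv2.imwrite("pics/c14.png",cv2.resize(q[190:350,280:380],None,fx=4,fy=3.7,interpolation=cv2.INTER_CUBIC))
E
```

```text
[476.9   2.1  58. ]
```

View pics/c14.png

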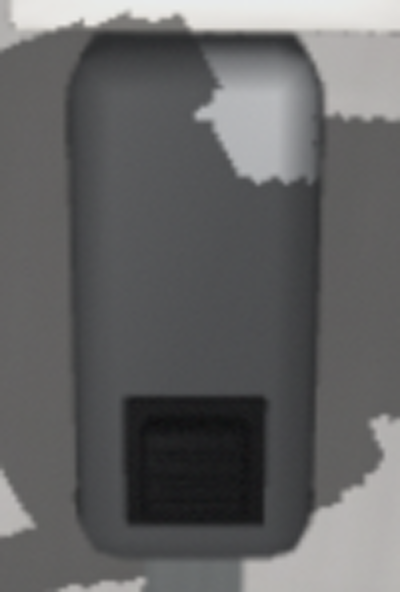

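Request:
{"fn": "jog_arm", "kwargs": {
  "turn": [
    [0,0,0],
    [0,0,0],
    [0,0,0]
  ],
  "dp": [
    [0.5,-2.6,0.09],
    [0.5,-0.7,0],
    [0,0,0]
  ],
  "gripper": [1,1,1]
}}

```text
clock: 14.45
eef_pos: [476.1, 1.0, 89.5]
eef_rot: [-2.624, 1.565, -3.056]
wrist_force: [0.6, 0.8, 0.8]
finger_gap: 39.1
```

```bash
python3 - <<'E'
from h import *
plan(477.2,0.6,64,-24.7)
E
```

```text
t 14.45 pos [476.1   1.   89.5] jaw -24.74 F [0.6 0.8 0.8] gap 39.1 j6 0.36
dp tool cm [2.55 0.02 0.13] turn [-0.04 -0.26  0.15]
```

Request:
{"fn": "jog_arm", "kwargs": {
  "turn": [
    [0,-0.2,0.1],
    [0,0,0],
    [0,0,0],
    [0,0,0]
  ],
  "dp": [
    [0.5,0,0.13],
    [1.0,0,0],
    [0.6,0,0],
    [0,0,0]
  ],
  "gripper": [1,1,1,1]
}}

```text
clock: 14.95
eef_pos: [477.3, 1.6, 65.8]
eef_rot: [-2.697, 1.568, -3.128]
wrist_force: [0.3, -0.3, -0.0]
finger_gap: 1.1
```

```bash
python3 - <<'E'
from h import *
plan(477.1,1.2,58,-24.7)
E
```

```text
t 14.95 pos [477.3   1.6  65.8] jaw -24.68 F [ 0.3 -0.3 -0. ] gap 1.1 j6 0.36
dp tool cm [ 0.78 -0.04  0.  ] turn [ 0.02 -0.15  0.07]
```

Request:
{"fn": "jog_arm", "kwargs": {
  "turn": [
    [0,0,0],
    [0,0,0],
    [0,0,0],
    [0,0,0]
  ],
  "dp": [
    [0.5,0,0],
    [0.2,0,0],
    [0.1,0,0],
    [0.1,0,0]
  ],
  "gripper": [1,1,1,1]
}}

```text
clock: 15.45
eef_pos: [477.7, 1.6, 57.0]
eef_rot: [-2.609, 1.569, -3.04]
wrist_force: [-1.5, 0.4, 4.3]
finger_gap: 0.3
```

```bash
python3 - <<'E'
from h import *
st()
E
```

```text
t 15.45 s -201.1 l 433.3 z 57.0 Fu 0.3 Fv -1.6 Fz 4.3 M [-0.09  0.43 -0.02]
```

Contact at about 57–58 mm with 4.3 N, so I'll keep pressing down.

Request:
{"fn": "jog_arm", "kwargs": {
  "turn": [
    [0,0,0],
    [0,0,0],
    [0,0,0],
    [0,0,0]
  ],
  "dp": [
    [0.12,0,0],
    [0.12,0,0],
    [0.1,0,0],
    [0.1,0,0]
  ],
  "gripper": [1,1,1,1]
}}

```text
clock: 15.95
eef_pos: [477.9, 1.6, 53.0]
eef_rot: [-2.526, 1.57, -2.957]
wrist_force: [-4.1, -0.2, 14.7]
finger_gap: 0.6
```

```bash
python3 - <<'E'
from h import *
st()
E
```

```text
t 15.95 s -201.1 l 433.5 z 53.0 Fu 1.9 Fv -3.6 Fz 14.7 M [-0.05  1.01 -0.01]
```

Request:
{"fn": "jog_arm", "kwargs": {
  "turn": [
    [0,0,0],
    [0,0,0]
  ],
  "dp": [
    [0.08,0,0],
    [0.08,0,0]
  ],
  "gripper": [1,1]
}}

```text
clock: 16.2
eef_pos: [478.1, 1.6, 52.8]
eef_rot: [-2.0, 1.57, -2.431]
wrist_force: [-8.0, -0.0, 18.9]
finger_gap: 0.6
```

```bash
python3 - <<'E'
from h import *
st()
E
```

```text
t 16.20 s -201.2 l 433.7 z 52.8 Fu 3.4 Fv -7.3 Fz 18.9 M [-0.09  1.77 -0.03]
```

Request:
{"fn": "jog_arm", "kwargs": {
  "turn": [
    [0,0,0],
    [0,0,0],
    [0,0,0],
    [0,0,0],
    [0,0,0]
  ],
  "dp": [
    [-0.2,0,-0.02],
    [-1,0,0],
    [-4,0,0],
    [-5,0,0],
    [-2,0,0]
  ],
  "gripper": [1,1,1,1,1]
}}

```text
clock: 16.82
eef_pos: [477.4, 1.8, 178.3]
eef_rot: [-2.662, 1.568, -3.093]
wrist_force: [-0.3, -0.0, -0.5]
finger_gap: 0.6
```

Request:
{"fn": "jog_arm", "kwargs": {
  "turn": [
    [0,0,0],
    [0,0,0],
    [0,0,0]
  ],
  "dp": [
    [-2,3,0],
    [-1,3,0],
    [0,0,0]
  ],
  "gripper": [0.5,0,0]
}}

```text
clock: 17.2
eef_pos: [503.7, 57.4, 212.5]
eef_rot: [0.444, 1.569, 0.013]
wrist_force: [-0.0, -0.5, -0.6]
finger_gap: 27.2
```

```bash
python3 - <<'E'
from h import *
from cell import camera
import cv2,pickle
st()
c=calibration("wrist");p,d=camera("wrist");cv2.imwrite("pics/w5.png",p[:,:,::-1]);pickle.dump((c,p,d),open("pics/w5.pkl","wb"))
q=p[:,:,::-1];cv2.imwrite("pics/w5c.png",cv2.resize(q[150:400,230:430],None,fx=3,fy=2.4,interpolation=cv2.INTER_CUBIC))
p,d=camera("side");s=p[:,:,::-1]
cv2.imwrite("pics/c15.png",cv2.resize(s[170:260,195:335],None,fx=5.5,fy=5.5,interpolation=cv2.INTER_CUBIC))
E
```

```text
t 17.20 s -262.7 l 433.6 z 212.5 Fu 0.5 Fv 0.2 Fz -0.6 M [-0.02  0.08  0.03]
```

View pics/w5.png

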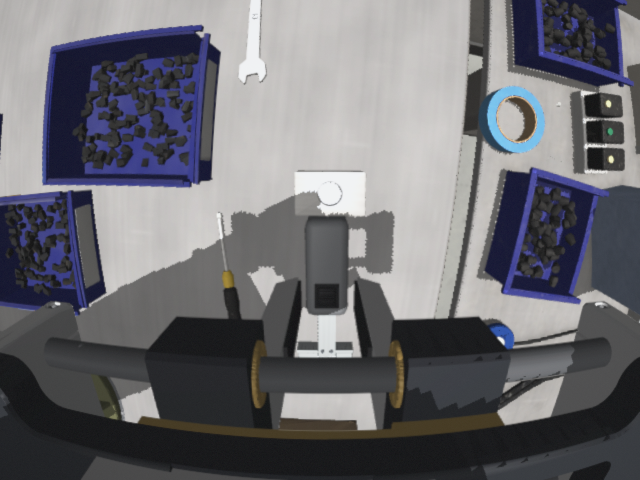

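View pics/c15.png

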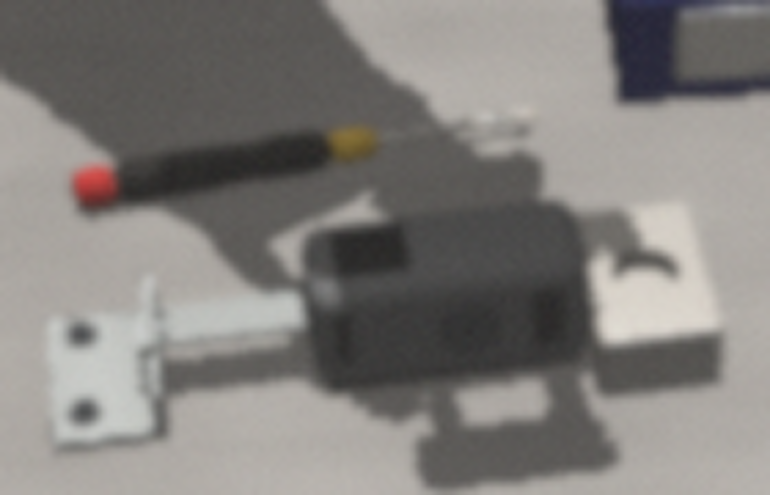

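```bash
python3 - <<'E'
import pickle,cv2,numpy as np
c,p,d=pickle.load(open("pics/w5.pkl","rb"));q=p[:,:,::-1]
t=cv2.resize(q[165:320,280:380],None,fx=5,fy=3.8,interpolation=cv2.INTER_CUBIC)
cv2.imwrite("pics/c16.png",(255*(t/255.)**0.55).astype('uint8'))
E
```

```text
(no output)
```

View pics/c16.png

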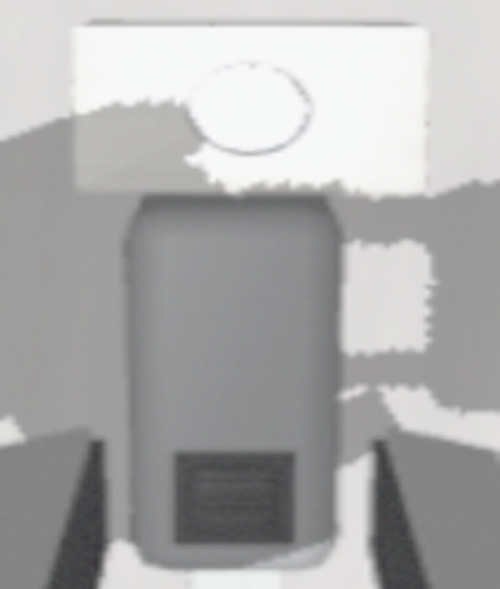

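```bash
python3 - <<'E'
from cell import order
print(order.sign_off())
E
```

```text
the job is handed in; nothing more can be done
None
```

I hooked the rule over the far side of the angle's flange and drew the case back with its sole 1–2 mm off the bench. The heel then pressed on the block for about 1–1.5 s. After that I set the sole down, let go, pressed the lock button with the shut fingertips, and backed away. I handed the job in at about 17.3 s, with the gripper well clear above the bench.

**Heel press:** I held about 5–6 N on the block. That is the 8–9 N I read at the wrist, less about 3 N of spring. The readings did vary:
- At first contact it rose briefly to about 8.5 N, then dipped to about 2 N before I steadied it.
- The force and moment readings disagreed by 2 N or more. Going by moment alone, the press was nearer 3 N.

**Lock:** the button went down about 5 mm, from 58 to 53 mm, and then the force rose to 19 N against its stop. That was more than the 4 N it needed, and there was about 7 N of sideways load by the end of the press.

**Last pictures:** the lip is over the flange with the blade drawn out. The case stands square to the block with no visible gap, the button looks down, and nothing else appears to have moved. From the camera pictures, the distance is about 157 mm; I did not read the rule's own scale.

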